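# Hook the slot nut out to the loading bay

## Robot

A 6-joint arm with a two-finger parallel gripper is mounted at the origin on a cart in front of the work surface, level with it; the furniture and walls round the work are solid. World frame = base frame: x ahead of the robot, y to its left, z up, the work surface at z = 0. Lengths are in mm, angles in rad, forces in N, time in s.
With the tool pointing down it reaches from about 300 to 775 mm from the base axis. Payload 14.6 kg.
Tool frame: the origin (TCP) lies on the centre line of the jaws, within the pads' length; the fingertips stand 19 mm ahead of it and the grasp point (between the pads) is the TCP (bot.tip_reach is the distance from the TCP to the fingertips, in mm); z points along the fingers, y is the line along which they close (so a half turn about z gives the same grasp; the last joint's range is limited). The gripper opens to 85 mm and grips with 20 to 120 N. Pads are 22 mm wide; open, the fingers measure 114 mm over their backs; the gripper's body (76 mm by 85 mm) begins 54 mm behind the grasp point. The pads swing forward as they close: fully open they stand 13 mm farther back than shut.
Start: joints at [1.224, 0.3, 1.521, -0, 1.321, -0.067], TCP at [151.888, 528.602, 250.281] pointing down, gripper open.
Joint ranges: [-3.03, 3.03], [-0.79, 2.21], [0.23, 2.52], [-1.04, 4.18], [0, 3.07], [-2.55, 2.55]. Speed limits (rad/s): [2.22, 2.22, 2.57, 3.14, 3.14, 3.14].

## Interface

Orientations are given as a unit quaternion [w, x, y, z].
In Python, from rig import bot gives the robot as it stands. Calls block until the motion is done:
- bot.move_to(position, orientation): joint-space move of the TCP to a pose.
- bot.servo_line(position, attitude=None, speed=150, until_force=None): straight line of the TCP; attitude=None keeps the orientation; speed is the mean speed in mm/s. With until_force (N) it stops when the force on the tool has changed by that much, and returns True; else False.
- bot.move_joints(angles): joint-space move.
- bot.move_gripper(opening, grip_force=None): finger opening in mm; grip_force is the grip in N (None keeps the last); returns when the fingers have stopped.
- bot.dwell(seconds).
- bot.ik(position, orientation): joint angles nearest the present ones, or None.
- bot.read_state(): the state.
- bot.read_camera(name): name is "scene" or "top" or "wrist"; returns a dict with "image" (480x640x3 uint8, blue, green, red), "depth" (480x640 float32, mm along the optical axis (not along the pixel's ray), 0 where there is no reading), "fovy" (degrees; the focal length in pixels is half the picture's height over the tangent of half this angle, whatever the lens; pixels are square), "cx", "cy" (the principal point, pixels), "eye" and "attitude" of the camera in the world; the wrist camera has in their place "mount" (4x4, takes a point from camera to tool coordinates, whose origin is the TCP and whose axes are the flange's). Camera axes: x right, y down, z forward; pixel columns grow to the right and rows downward; lengths in mm; the calibration is good to about 2 mm. A picture is of the moment at which its call begins: read the wrist's pose just before it.
A pose or a line that the arm cannot do raises bot.MotionError and nothing moves.
- bot.finish_job(): hands the job in; it is judged then, once.
The state is a dict: "clock": time; "joint_positions": joint angles; "qvel": joint speeds; "effort": joint torques, N m; "ee_pos": TCP position; "tool_rot": TCP orientation; "ft_force": force on the tool from outside, world axes, zero at the start; "moment": the same for the moment, N m; "grip_width": finger opening in mm; "grip_force": force on a finger pad.
Only numpy, scipy, OpenCV 4.12 (cv2) and the standard library are available. Lean on these libraries where they do the work, as an engineer would, in place of code of your own. Each camera call takes 0.05 s, during which the arm holds its last target. There are 200 camera calls.

## Task

The brass slot nut has slipped deep into the slot of the clamping rail, under the lips, where no finger fits: take the hooked pick from its stand, catch the nut through the rail's slot and draw it out into the open bay at the front until it bears snugly on the brass stop screw (its setting is unknown, so feel for it: a pull of about 6 N for half a second, and never force the pick beyond 15 N). Then free the hook, leaving the nut in the bay clear of the lips, and hang the pick back in its fork. Do not touch the nut with the fingers or lift it out, and leave the other things on the desk alone.

Things in the scene. Friction and masses are not known exactly. Their poses are not given: they have to be found in the camera images.
- rail: aluminium T-slot clamping rail with blue end plates, fixed to the desk: 180 mm long (x) x 50 mm wide (76 mm over its low feet) x 26 mm high. Origin: centre of its underside, z up; -x is the front end (with the bay), +x the back. Slot floor at z = 8 mm; channel 20 mm wide, 13 mm high, centred on y = 0, from x = -82 to +82 mm. The rail is rigid
- mouth (a point): middle of the slot's mouth, level with the top of the lips (rail frame x = 26, y = 0, z = 26 mm; axes as the rail). Two lips 5 mm thick cover the channel from rail x = -30 to +82 mm and leave a mouth 8 mm wide between them; in the bay (rail x = -82 to -30 mm) the channel is open at the top over its full 20 mm
- stop: blue boss on the rail's front end plate, with the rail's origin and axes, carrying the brass stop screw. The screw's 9 mm nose points into the bay along +x, centred 14.3 mm above the desk. How far it is screwed in differs each time and is not reported: its face stands between rail x = -80 and -68 mm, so the nut meets it with its origin between x = -65 and -53 mm. Find it by feel; it does not yield
- bay (a point): point on the floor of the bay (rail frame x = -55, y = 0, z = 8 mm; axes as the rail); the nut is clear of the lips once its origin is at rail x = -46 mm or less
- nut: loose brass slot nut, some 60 g: an upside-down channel 30 mm long (x, along the slot) x 17 wide x 12 high on the slot floor, 1.5 mm play each side. Origin: centre of its underside, z up. Roof 3 mm thick (z 9 to 12), open space 11 mm wide beneath; window in the roof's middle 14 mm long (x -7 to +7) x 9 mm wide. Starts with its origin at rail x = 0 to 60 mm; slides with under 1 N
- pick_grip (a point): centre of the red handle of the loose hooked pick (80 g). Handle 22 (x) x 16 (y) x 52 mm (z, upright), pinched across y. Its steel collar, 30 mm across, 5 mm thick, has its underside 31 mm below this point and rests on the fork. The 4 mm round shank runs straight down on the handle's axis to 75 mm below this point
- pick_hook (a point): foot of the pick's shank: lowest point of the hook, on the shank's axis. A 4 mm round toe points from it to the pick's -x, ending 7 mm from the axis (hook spans x -7 to +2 mm). With the pick's x along the rail's x, pulling to the front makes the shank bear on the front edge of the nut's window, toe under the roof; to free it, go back about 7 mm, then lift
- seat (a point): top of the steel fork of the fixed wooden tool stand, 64 mm above the desk, axes as the stand: the hanging pick's collar underside is centred here, its handle's centre 31 mm above. The gap is 10 mm wide (y) and runs along x from 7 mm behind this point to its open front 22 mm before it. The pick lifts straight up out and goes back straight down, its x along this x. Nothing stands above the plate
- coffee_cup: white patterned coffee cup, 78 mm across x 68 mm high, a bystander; origin: centre of its underside
- tape_masking: roll of beige masking tape, 100 mm across x 25 mm high, a bystander; origin: centre of its underside
- screwdriver_yellow: screwdriver with yellow handle, 168 mm long, lying on the desk, a bystander; origin: centre of its underside
- pliers_teal: pliers with teal handles, 151 mm long x 15 mm high, lying on the desk, a bystander; origin: centre of its underside
Not all that is in view belongs to the job. What is shaped like the part that bears seat but purple is not meant.

How it is judged (in metres and radians):
On the way, in this order (a step that is already met when the one before it is completed fails the run):
1. the hook is down in the rail's slot, its foot below the lips (z of pick_hook in the frame of rail between 0 and 0.02 m and y of pick_hook in the frame of rail between -0.01 and 0.01 m and x of pick_hook in the frame of rail between -0.03 and 0.084 m), for 0.1 s.
2. the nut is in the bay and the pick pulls it against the stop screw with at least 3 N (x of nut in the frame of rail below -0.046 m and z of nut in the frame of rail between 0.006 and 0.011 m and contact force between nut and stop above 3 N and contact force between pick and nut above 2 N), for 0.25 s.
At the end, for the whole second after the job is handed in: the nut lies on the slot floor in the bay, wholly clear of the lips (its origin at rail x below -46 mm); the pick hangs upright (within 0.15 rad) in its fork, its collar down on the plate (within 4 mm) and within 10 mm of the seat sideways; both at rest (x of nut in the frame of rail below -0.046 m and z of nut in the frame of rail between 0.006 and 0.011 m and horizontal distance between pick_grip and seat below 0.01 m and z of pick_grip in the frame of seat between 0.027 and 0.035 m and angle between pick_grip's own z axis and vertical below 0.15 rad and linear speed of each of pick, nut below 0.02 m/s); the robot touches nothing.
It fails at once if the pick presses on the nut with more than 15 N (contact force between pick and nut above 15 N).
It fails at once if the pick presses on the rail or its stop screw with more than 15 N (contact force between pick and rail above 15 N or contact force between pick and stop above 15 N).
It fails at once if the fingers touch the nut (contact force between the fingers and nut above 0.5 N).
It fails at once if the nut is lifted out of the slot (z of nut in the frame of rail above 0.02 m).
It fails at once if a bystander is moved by more than 20 mm (distance of any of coffee_cup, tape_masking, screwdriver_yellow, pliers_teal from where it was at the start of the episode above 0.02 m).
It also fails if it takes over 58 s, if anything falls off the work surface, if the arm or the gripper's body presses on something with over 40 N, if the wrist force passes 120 N, or if a joint passes its speed limit or range.

## Working session

There is one attempt and no reset: what is moved stays moved. The work goes in short steps, each a Python script; the robot and the scene stay as the last script left them, time stands still between calls to the robot, and variables do not carry over. Pictures are saved under pics/ and viewed, at most 10 in all, crops included, and the job is handed in when it is done.

```bash
ls; mkdir -p pics
python3 - <<'E'
from rig import bot
import cv2,numpy as np,pickle
s=bot.read_state();print(s['clock'],s['ee_pos'],s['tool_rot'],s['grip_width'],bot.tip_reach)
D={}
for n in ("scene","top","wrist"):
    d=bot.read_camera(n);D[n]=d;cv2.imwrite(f"pics/{n}0.png",d["image"])
    print(n,{k:v for k,v in d.items() if k not in("image","depth")})
D['state']=s
pickle.dump(D,open("d0.pkl","wb"))
E
```

```text
pics
0.0 [151.78957911 528.41299684 249.69628345] [-1.48672430e-04  1.39433596e-01  9.90231241e-01 -5.82500472e-04] 85.49431595504126 19.0
scene {'fovy': 42.83448663697589, 'cx': 312.7573775720174, 'cy': 234.82078120409375, 'eye': array([ -34.0394233 , -800.90988065,  916.93692248]), 'attitude': array([-0.40126933,  0.86002689, -0.28264972,  0.13944822])}
top {'fovy': 53.28036927359845, 'cx': 314.44674538375574, 'cy': 237.73568471572315, 'eye': array([ 336.30897567,   -1.35880146, 1289.62034744]), 'attitude': array([-0.06577476,  0.70529833, -0.7021631 ,  0.07207583])}
wrist {'fovy': 65.17748849209666, 'cx': 315.9577180520527, 'cy': 239.17588893599338, 'mount': array([[ 3.13156069e-04, -9.53489975e-01, -3.01424567e-01,
         7.77197225e+01],
       [ 9.99999614e-01,  5.10030071e-05,  8.77583056e-04,
        -2.13048158e-01],
       [-8.21393087e-04, -3.01424725e-01,  9.53489623e-01,
        -1.22145142e+02],
       [ 0.00000000e+00,  0.00000000e+00,  0.00000000e+00,
         1.00000000e+00]])}
```

View pics/top0.png

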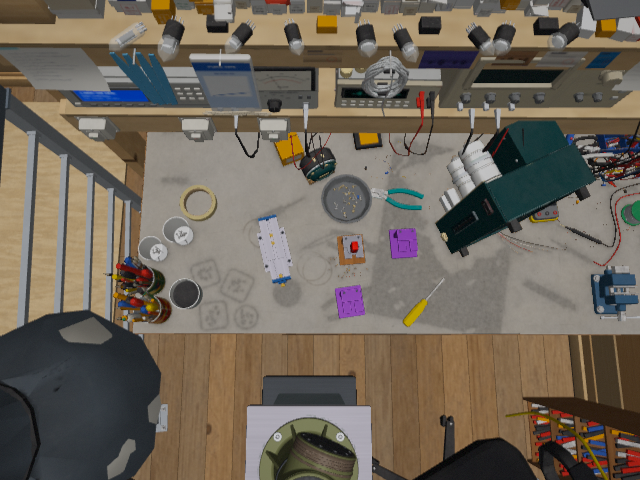

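View pics/scene0.png

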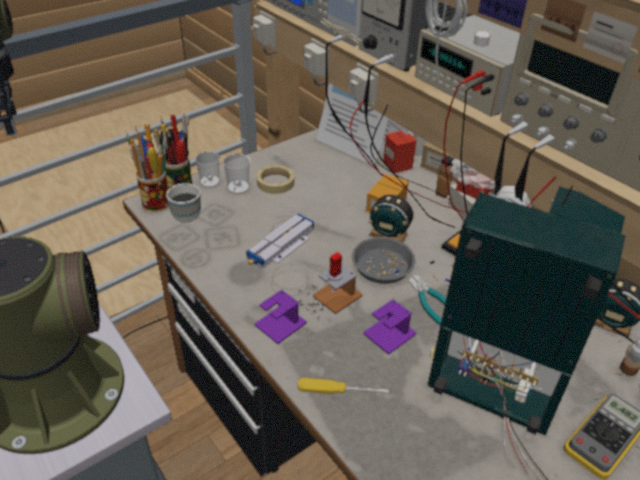

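The top view shows the rail at about (273,250) with its blue ends at (265,218) and (283,280). The red handle on its wooden stand is at about (353,247), with purple decoys at (350,301) and (403,242). In the scene view the brass screw looks to be on the near end, and the handle is at (336,264).

```bash
cat > h.py <<'E'
import numpy as np,cv2,pickle
from scipy.spatial.transform import Rotation as R
def q2R(q): return R.from_quat([q[1],q[2],q[3],q[0]]).as_matrix()
def down(yaw):
    "tool z down, tool x at angle yaw in world"
    M=np.array([[np.cos(yaw),np.sin(yaw),0],[np.sin(yaw),-np.cos(yaw),0],[0,0,-1]]).astype(float)
    q=R.from_matrix(M).as_quat();return np.array([q[3],q[0],q[1],q[2]])
def campose(d,s=None):
    if 'eye' in d: return np.array(d['eye']),q2R(d['attitude'])
    T=np.array(d['mount']);Rt=q2R(s['tool_rot']);return Rt@T[:3,3]+s['ee_pos'],Rt@T[:3,:3]
def rays(d,px,s=None):
    px=np.atleast_2d(px).astype(float);f=240/np.tan(np.radians(d['fovy'])/2)
    e,A=campose(d,s)
    v=np.c_[(px[:,0]-d['cx'])/f,(px[:,1]-d['cy'])/f,np.ones(len(px))]
    return e,v@A.T
def onplane(d,px,z,s=None):
    e,v=rays(d,px,s);return e+v*((z-e[2])/v[:,2])[:,None]
def proj(d,P,s=None):
    f=240/np.tan(np.radians(d['fovy'])/2);e,A=campose(d,s);c=(np.atleast_2d(P)-e)@A
    return np.c_[c[:,0]/c[:,2]*f+d['cx'],c[:,1]/c[:,2]*f+d['cy']]
def tri(obs):
    "obs: list of (eye, dir); least squares point and residual"
    M=np.zeros((3,3));b=np.zeros(3)
    for e,v in obs:
        v=v/np.linalg.norm(v);P=np.eye(3)-np.outer(v,v);M+=P;b+=P@e
    p=np.linalg.solve(M,b)
    return p,[np.linalg.norm((np.eye(3)-np.outer(v,v)/(v@v))@(p-e)) for e,v in obs]
def blobs(img,lo,hi,roi=None,amin=8):
    h=cv2.cvtColor(img,cv2.COLOR_BGR2HSV);m=cv2.inRange(h,lo,hi)
    if roi: k=np.zeros_like(m);x0,y0,x1,y1=roi;k[y0:y1,x0:x1]=1;m*=k
    n,l,st,c=cv2.connectedComponentsWithStats(m)
    return [(st[i,4],c[i].round(1),st[i,:4]) for i in range(1,n) if st[i,4]>=amin],m
E
python3 - <<'E'
from h import *
D=pickle.load(open('d0.pkl','rb'));t,s=D['top'],D['scene']
b,_=blobs(t['image'],(108,100,80),(125,255,255),(245,200,305,300));print('blue',b)
for x in b: print(onplane(t,x[1],20))
b,_=blobs(t['image'],(0,180,100),(6,255,255),(335,230,370,265));print('red top',b)
b2,_=blobs(s['image'],(0,180,100),(6,255,255),(320,245,350,285));print('red scene',b2)
o=[];
for d,x in((t,b),(s,b2)):
    x=max(x,key=lambda k:k[0]);e,v=rays(d,x[1]);o.append((e,v[0]))
print(tri(o))
for n,p in(('cup?',(185,293)),('tape',(198,202)),('pl',(400,197)),('sd',(425,300))): print(n,onplane(t,p,10)[0].round())
E
```

```text
blue []
red top [(np.int32(49), array([354.4, 245.8]), array([352, 242,   6,   9], dtype=int32))]
red scene [(np.int32(51), array([335.8, 256.7]), array([331, 253,  10,   8], dtype=int32)), (np.int32(8), array([333.8, 268.4]), array([333, 266,   3,   5], dtype=int32))]
(array([ 549.58234726, -111.7728305 ,  112.26280591]), [np.float64(0.47047913690283377), np.float64(0.47047913690274445)])
cup? [438. 331.  10.]
tape [688. 310.  10.]
pl [ 706. -250.   10.]
sd [ 422. -307.   10.]
```

Run:
```python
from rig import bot
from h import *
W=[]
for i,p in enumerate([(535,140,190),(535,20,190),(540,-110,230),(480,-60,230)]):
    bot.move_to(p,down(np.pi)); bot.dwell(0.2)
    s=bot.read_state();d=bot.read_camera("wrist");W.append((s,d));cv2.imwrite(f"pics/w{i}.png",d["image"])
    print(s['clock'],s['ee_pos'].round(1),s['ft_force'])
pickle.dump(W,open("w.pkl","wb"))
cv2.imwrite("pics/m1.png",np.hstack([cv2.resize(W[i][1]['image'],(400,300)) for i in (2,3)]))
```

```text
2.3333 [534.9 140.5 190.1] [-0.15758248  0.91419273  0.79753234]
3.1333 [535.  21. 190.] [0.65369356 1.03328345 0.93586361]
3.9833 [ 540.  -108.9  229.7] [ 0.5488406   0.47038257 -0.29799749]
4.6417 [480.5 -60.3 229.9] [ 0.7963392  -0.1896438  -0.13768018]
```

View pics/w0.png

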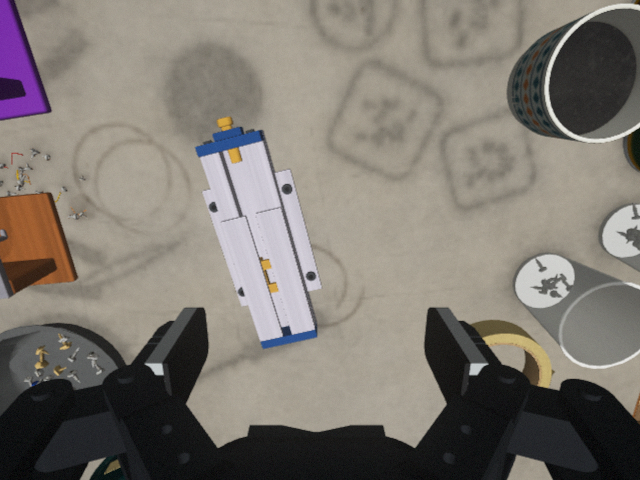

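View pics/w2.png

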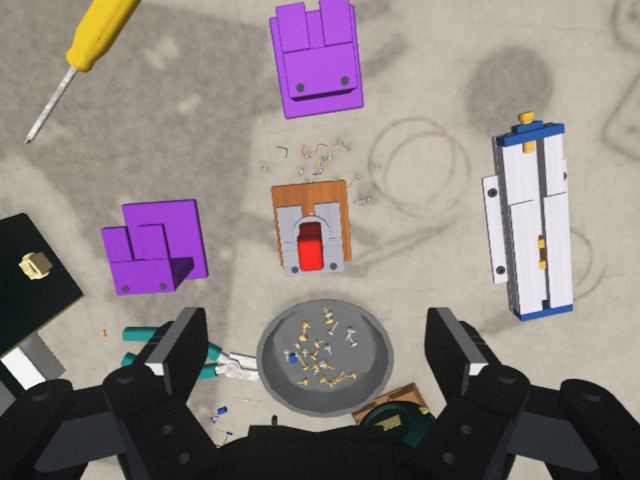

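View pics/w1.png

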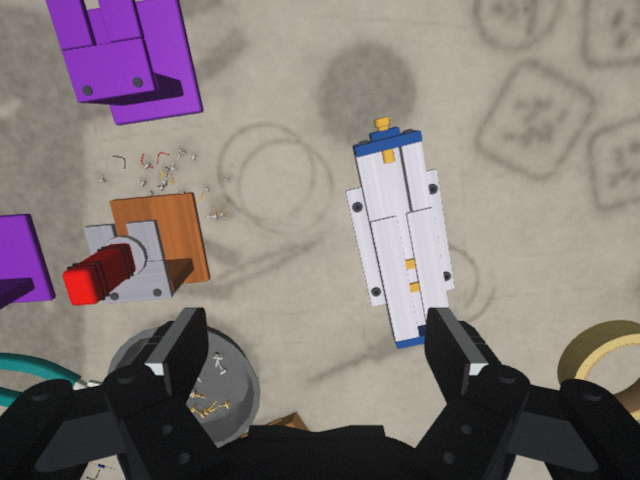

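w0 shows the rail with its brass screw end toward the robot at (230,130), nose at (235,155). The nut's brass shows through the mouth at (265,265) and (272,287), with the window between. w2 shows the fork at (310,240), open toward the robot. The next step is to fit the top surfaces and take a tilted look at the hook's toe direction.

```bash
cat > meas.py <<'E'
from h import *
def cloud(d,s):
    v,u=np.mgrid[0:480,0:640];z=d['depth'].ravel();e,r=rays(d,np.c_[u.ravel(),v.ravel()],s)
    return (e+r*z[:,None]).reshape(480,640,3)
def rect(P): 
    (c,sz,a)=cv2.minAreaRect(P[:,:2].astype(np.float32))
    w,h=sz
    if w<h: a+=90;w,h=h,w
    return np.round(c,1),round(w,1),round(h,1),round((a+90)%180-90,2)
def rail(d,s,c=(550,105)):
    "top face of the rail: blue/white pixels near z=26, cast onto z=26"
    C=cloud(d,s);m=(abs(C[...,2]-26)<4)&(np.hypot(C[...,0]-c[0],C[...,1]-c[1])<105)&(d['depth']>0)
    m=m.astype(np.uint8);m=cv2.morphologyEx(m,cv2.MORPH_OPEN,np.ones((3,3)))
    n,l,st,_=cv2.connectedComponentsWithStats(m)
    z=C[...,2][m>0]
    v,u=np.nonzero(m);P=onplane(d,np.c_[u,v],26,s);return rect(P),np.median(z),P
def brass(d,s,z,c=(550,105)):
    h=cv2.cvtColor(d['image'],cv2.COLOR_BGR2HSV);m=cv2.inRange(h,(15,120,90),(30,255,255))
    n,l,st,ce=cv2.connectedComponentsWithStats(m);C=cloud(d,s)
    for i in range(1,n):
        if st[i,4]<12: continue
        p=onplane(d,ce[i],z,s)[0]
        if np.hypot(*(p[:2]-c))<115:
            Q=onplane(d,np.argwhere(l==i)[:,::-1],z,s);print('  brass',st[i,4],ce[i].round(1),p.round(1),'dz',np.median(C[...,2][l==i]).round(1),'x',Q[:,0].min().round(1),Q[:,0].max().round(1))
def stand(d,s):
    C=cloud(d,s);g=(np.hypot(C[...,0]-550,C[...,1]+112)<50)&(d['depth']>0)
    h=cv2.cvtColor(d['image'],cv2.COLOR_BGR2HSV)
    red=((h[...,0]<8)|(h[...,0]>172))&(h[...,1]>150)&(h[...,2]>60)
    for nm,m,z in(('redtop',g&red&(C[...,2]>112),121),('plate',g&(h[...,1]<90)&(abs(C[...,2]-64)<2.5),64),('collar',g&(h[...,1]<90)&(abs(C[...,2]-69)<2.0),69)):
        if m.sum()<10: print(nm,'few',m.sum());continue
        v,u=np.nonzero(m);P=onplane(d,np.c_[u,v],z,s);print(nm,m.sum(),'z',np.median(C[...,2][m]).round(1),rect(P))
E
python3 - <<'E'
from rig import bot
from meas import *
W=pickle.load(open('w.pkl','rb'))
for i in (0,1,2):
    s,d=W[i];r=rail(d,s);print(i,'rail',r[0],r[1]);brass(d,s,20)
for i in (2,3): stand(W[i][1],W[i][0])
# tilted look at the hook
d=W[0][1];T=np.array(d['mount']);A=R.from_euler('x',-45,degrees=True).as_matrix()@q2R(down(np.pi))
Ac=A@T[:3,:3];print('view',Ac[:,2])
cam=np.array([549,-112,35])-300*Ac[:,2];tcp=cam-A@T[:3,3];q=R.from_matrix(A).as_quat();q=np.r_[q[3],q[:3]]
print(tcp,A[:,2],bot.ik(tcp,q))
E
```

```text
0 rail (array([556.5,  95.9]), 178.5, 49.9, 13.97) 24.460693377336895
  brass 161 [224.6 122.9] [459.   72.8  20. ] dz 17.3 x 454.8 464.0
  brass 140 [234.4 154.9] [482.3  78.6  20. ] dz 16.7 x 477.1 487.6
  brass 181 [268.2 275.2] [581.4 100.6  20. ] dz 18.3 x 566.0 596.0
1 rail (array([556.5,  94.7]), 178.8, 49.8, 13.96) 24.562478468656764
  brass 163 [382.  123.2] [459.2  70.2  20. ] dz 17.5 x 454.8 464.0
  brass 129 [388.  155.7] [482.9  76.   20. ] dz 16.8 x 477.9 487.6
  brass 78 [410.1 263.5] [570.8  99.7  20. ] dz 18.7 x 566.8 574.9
  brass 77 [414.4 286.6] [591.9 105.   20. ] dz 18.5 x 587.6 596.0
2 rail (array([556.7,  93.7]), 179.2, 50.9, 14.11) 24.70591089543322
  brass 146 [526.1 117.1] [459.2  68.   20. ] dz 17.3 x 454.3 463.9
  brass 106 [528.  146.6] [483.3  73.8  20. ] dz 16.6 x 478.7 487.9
  brass 166 [541.5 251.7] [579.2 103.   20. ] dz 18.2 x 562.8 595.6
redtop 733 z 119.2 (array([ 545.4, -112.6]), 22.5, 15.3, 5.07)
plate 2418 z 62.6 (array([ 554.2, -113.1]), 58.6, 49.5, 5.46)
collar 297 z 67.7 (array([ 544.9, -112.3]), 28.5, 24.3, 83.14)
redtop 655 z 119.0 (array([ 544. , -111.2]), 24.0, 16.3, 3.48)
plate 1823 z 62.6 (array([ 553.5, -112.6]), 59.2, 49.6, 5.52)
collar 230 z 67.7 (array([ 544.1, -111.2]), 28.7, 22.1, 64.16)
view [ 0.30167768 -0.67338004 -0.67494436]
[536.26230169   3.72095308 151.0366356 ] [ 0.         -0.70710678 -0.70710678] [ 0.23040647  0.51265852  1.64016555 -0.79195433  1.31417483 -0.99877481]
```

Rail and stand measurements fit the given sizes: about 179x50 mm for the rail, and a 22x15 mm handle top at 119 mm. Next I'll check the toe direction and take two opposed views along the rail to cancel the camera bias.

Run:
```python
from rig import bot
from meas import *
W=pickle.load(open('w.pkl','rb'))
d=W[0][1];T=np.array(d['mount']);A=R.from_euler('x',-45,degrees=True).as_matrix()@q2R(down(np.pi))
Ac=A@T[:3,:3];cam=np.array([549,-112,35])-300*Ac[:,2];tcp=cam-A@T[:3,3];q=R.from_matrix(A).as_quat();q=np.r_[q[3],q[:3]]
bot.move_to(tcp,q);bot.dwell(.2);s=bot.read_state();d=bot.read_camera("wrist");W.append((s,d))
cv2.imwrite("pics/hook.png",cv2.resize(d["image"][140:340,200:440],None,fx=3,fy=3,interpolation=cv2.INTER_CUBIC))
for yaw in (np.pi+.244,.244):
    bot.move_to((556,95,170),down(yaw));bot.dwell(.25);s=bot.read_state();d=bot.read_camera("wrist");W.append((s,d))
    r=rail(d,s,(556.5,95));print('rail',r[0],r[1],s['joint_positions'].round(2));brass(d,s,20,(556.5,95))
pickle.dump(W,open("w.pkl","wb"));print(s['clock'])
```

```text
rail (array([556.9,  95.3]), 177.7, 49.6, 14.0) 24.567233678322793 [ 0.1   0.41  1.57 -0.    1.16 -1.71]
  brass 205 [315.9  87.1] [459.4  71.3  20. ] dz 17.4 x 454.9 464.4
  brass 176 [316.  124.5] [482.7  77.2  20. ] dz 16.7 x 477.1 488.4
  brass 93 [316.1 249.1] [571.2  99.3  20. ] dz 18.8 x 566.9 575.4
  brass 90 [316.  275.5] [592.4 104.5  20. ] dz 18.4 x 588.0 596.9
rail (array([557.6,  96.1]), 178.0, 49.6, 14.02) 24.556826998618817 [ 0.1   0.41  1.57 -0.    1.16  1.43]
  brass 120 [316. 175.] [593.9 104.7  20. ] dz 18.7 x 589.5 598.2
  brass 100 [315.5 204.5] [572.7  99.8  20. ] dz 18.5 x 568.6 576.8
  brass 136 [315.9 313.3] [485.5  77.7  20. ] dz 16.5 x 478.9 493.1
  brass 103 [316.  340.5] [460.9  71.5  20. ] dz 17.6 x 456.3 465.3
9.7083
```

View pics/hook.png

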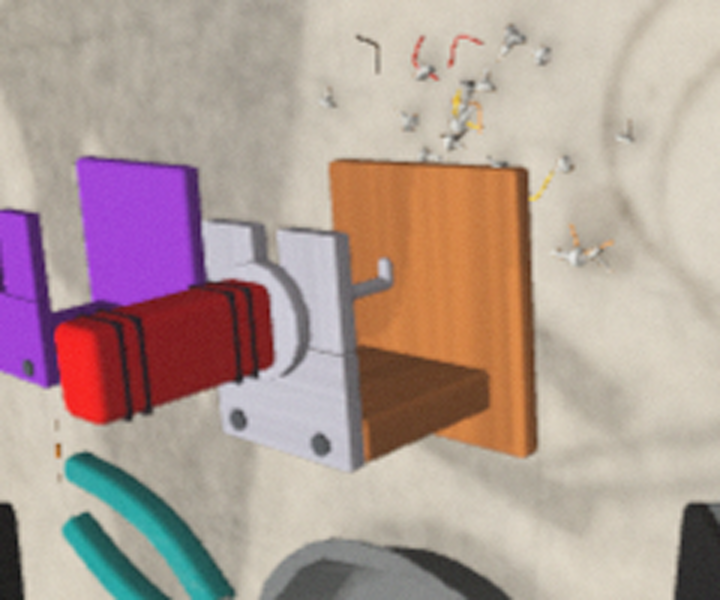

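The hook view shows the toe at (385,268) pointing up in the picture, toward the robot. So the stand's +x points away from the robot, as the rail's does, and the pick needs only about 9° of turn. Taking the pick now.

Run:
```python
from rig import bot
from meas import *
yaw=np.pi+.094;q=down(yaw);g=np.array([546.3,-112.5,95.])
bot.move_to(g+[0,0,110],q);bot.move_gripper(45)
s=bot.read_state();d=bot.read_camera("wrist");stand(d,s)
print(bot.servo_line(g,speed=90,until_force=8),bot.read_state()['ee_pos'])
w=bot.move_gripper(5,grip_force=110);bot.dwell(.1)
s0=bot.read_state();print('grip',s0['grip_width'],s0['grip_force'],s0['ft_force'],s0['ee_pos'])
bot.servo_line(g+[0,0,72],speed=120);bot.dwell(.15)
s=bot.read_state();d=bot.read_camera("wrist");print('lift',s['grip_width'],s['ft_force'],s['ee_pos'],s['clock'])
cv2.imwrite("pics/held.png",d["image"][:420]);pickle.dump((s,d),open("held.pkl","wb"))
```

```text
redtop 885 z 119.2 (array([ 544.9, -112.8]), 22.5, 14.5, 4.8)
plate 2880 z 62.7 (array([ 553.9, -113.1]), 58.0, 49.5, 5.37)
collar 348 z 67.8 (array([ 544.8, -113.5]), 28.2, 24.7, -84.62)
False [ 546.55867122 -112.58492301   95.5619676 ]
grip 14.460270302633319 107.17287182807922 [-1.0125724   0.35528887  5.27204998] [ 546.56919264 -112.55029575   95.53401622]
lift 14.87749957168374 [ 0.11364074  0.06499902 -0.6438596 ] [ 545.98483117 -112.44422027  166.0757964 ] 15.8583
```

View pics/held.png

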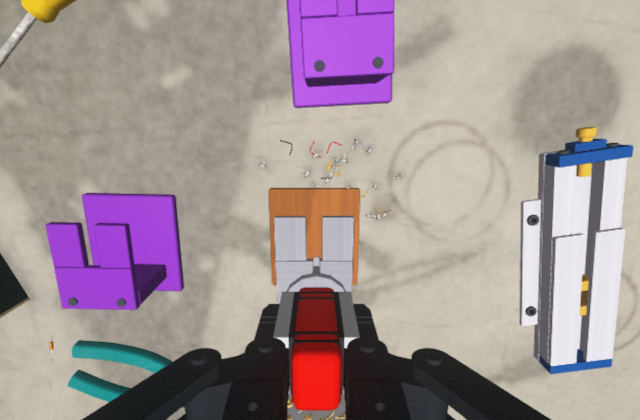

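Pick is held upright, toe at (316,263) pointing toward the robot. Now into the slot.

```bash
cat >> h.py <<'E'
C0=np.array([557.25,95.7]);Y=.2443;UX=np.array([np.cos(Y),np.sin(Y)]);UY=np.array([-np.sin(Y),np.cos(Y)])
QR=down(np.pi+Y);XO=0.5  # TCP stands XO ahead of pick axis
def W3(x,y,foot): "TCP for pick axis at rail x,y and foot height"; return np.r_[C0+UX*(x+XO)+UY*y,foot+75.5]
def RF(p): d=np.asarray(p)[:2]-C0;return np.array([d@UX-XO,d@UY,p[2]-75.5]).round(2)
E
python3 - <<'E'
from rig import bot
from h import *
bot.move_to(W3(28.6,0,45),QR);bot.servo_line(W3(28.6,0,32),speed=60);bot.dwell(.2)
s=bot.read_state();print(RF(s['ee_pos']),s['ft_force'].round(2),s['clock'])
h=bot.servo_line(W3(28.6,0,10),speed=25,until_force=4)
s=bot.read_state();print(h,RF(s['ee_pos']),s['ft_force'].round(2),s['clock'])
if h:
    bot.servo_line(np.r_[s['ee_pos'][:2],s['ee_pos'][2]+1.5],speed=20)
d=bot.read_camera("wrist");cv2.imwrite("pics/in.png",d["image"][150:400,220:420])
E
```

```text
[28.71 -0.11 32.23] [-0.58 -0.13 -1.27] 17.3667
False [28.71 -0.03 10.19] [-0.01  0.59 -0.76] 18.4
```

Run:
```python
from rig import bot
from h import *
f=lambda s: float(s['ft_force'][:2]@UX)
def rd(n=4): return np.mean([f(bot.read_state()) for _ in range(n)])
h=bot.servo_line(W3(20,0,10),speed=25,until_force=6);s=bot.read_state();print(h,RF(s['ee_pos']),f(s))
if not h:
    h=bot.servo_line(W3(-50,0,10),speed=50,until_force=7);bot.dwell(.15);s=bot.read_state();print(h,RF(s['ee_pos']),f(s),s['clock'])
if not h:
    f0=f(s);h=bot.servo_line(W3(-74,0,10),speed=8,until_force=5);s=bot.read_state();print('stop',h,RF(s['ee_pos']),f0,f(s),s['ft_force'],s['clock'])
    for i in range(6):
        bot.dwell(.12);s=bot.read_state();print(f(s).__round__(2),RF(s['ee_pos']),s['clock'])
```

```text
False [19.97 -0.02 10.12] 0.39614097249341235
False [-4.992e+01  1.000e-02  9.960e+00] 0.568636874045798 20.6417
stop True [-6.420e+01 -5.000e-02  1.013e+01] 0.568636874045798 4.0263900280526315 [ 3.77174581  1.5158071  -1.06673679] 22.4333
4.59 [-6.417e+01 -1.000e-02  9.990e+00] 22.55
5.11 [-64.26  -0.     9.92] 22.6667
5.3 [-64.3  -0.    9.9] 22.7833
4.47 [-6.435e+01 -2.000e-02  9.880e+00] 22.9
5.36 [-6.435e+01 -1.000e-02  9.890e+00] 23.0167
5.36 [-6.432e+01 -2.000e-02  9.920e+00] 23.1333
```

Run:
```python
from rig import bot
from h import *
f=lambda s: float(s['ft_force'][:2]@UX)
x=-64.3
for k in range(6):
    v=[]
    for _ in range(3): bot.dwell(.04);v.append(f(bot.read_state()))
    m=np.mean(v);print(round(x,2),np.round(v,2))
    if m>6.0: break
    x-=.25;bot.servo_line(W3(x,0,10),speed=6)
v=[]
for _ in range(6): bot.dwell(.1);v.append(f(bot.read_state()))
s=bot.read_state();print(np.round(v,2),RF(s['ee_pos']),s['clock'])
d=bot.read_camera("wrist");cv2.imwrite("pics/stop.png",cv2.resize(d["image"][60:310,200:440],None,fx=2.4,fy=2.4));pickle.dump((s,d),open("stop.pkl","wb"))
```

```text
-64.3 [5.21 4.86 5.21]
-64.55 [6.01 4.4  4.88]
-64.8 [5.03 5.5  6.2 ]
-65.05 [5.34 7.04 6.41]
[6.44 6.69 7.49 5.45 5.42 5.92] [-6.468e+01 -2.000e-02  1.007e+01] 24.9833
```

View pics/stop.png

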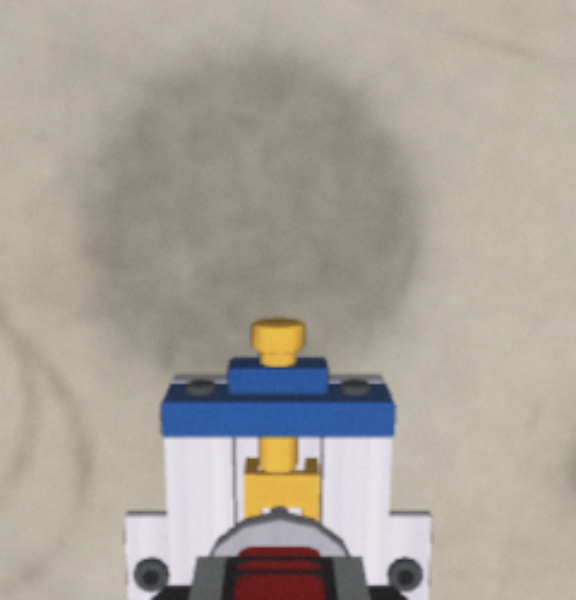

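The picture shows the nut seated on the screw nose at about (280,470) in the crop, under a steady pull of about 6 N. Next I'll back off, check the nut stayed, and lift.

Run:
```python
from rig import bot
from h import *
def nutfront(s,d):
    h=cv2.cvtColor(d['image'],cv2.COLOR_BGR2HSV);m=cv2.inRange(h,(15,120,90),(30,255,255))
    P=np.array([W3(x,0,0) for x in(-85,-40)]);
    v,u=np.nonzero(m);Q=onplane(d,np.c_[u,v],20,s)[:,:2]-C0;x=Q@UX;y=Q@UY
    k=(x>-85)&(x<-30)&(abs(y)>5.5)&(abs(y)<9.5)   # nut's flanks only, nose is 9 mm
    return k.sum(), x[k].min().round(1) if k.any() else None
s,d=pickle.load(open('stop.pkl','rb'));print(nutfront(s,d))
bot.servo_line(W3(-57.2,0,10),speed=25);bot.dwell(.15)
s=bot.read_state();d=bot.read_camera("wrist");print(nutfront(s,d),RF(s['ee_pos']),s['ft_force'].round(2))
h=bot.servo_line(W3(-57.2,0,17),speed=20,until_force=3);bot.dwell(.15)
s=bot.read_state();d=bot.read_camera("wrist");print(h,nutfront(s,d),RF(s['ee_pos']),s['ft_force'].round(2),s['clock'])
cv2.imwrite("pics/lift.png",cv2.resize(d["image"][60:310,200:440],None,fx=2.4,fy=2.4))
```

```text
(np.int64(251), np.float64(-75.8))
(np.int64(371), np.float64(-74.8)) [-5.739e+01  2.000e-02  9.900e+00] [-0.38  0.31 -0.09]
False (np.int64(372), np.float64(-74.7)) [-5.724e+01 -1.000e-02  1.692e+01] [-0.17  0.49 -0.99] 26.35
```

View pics/lift.png

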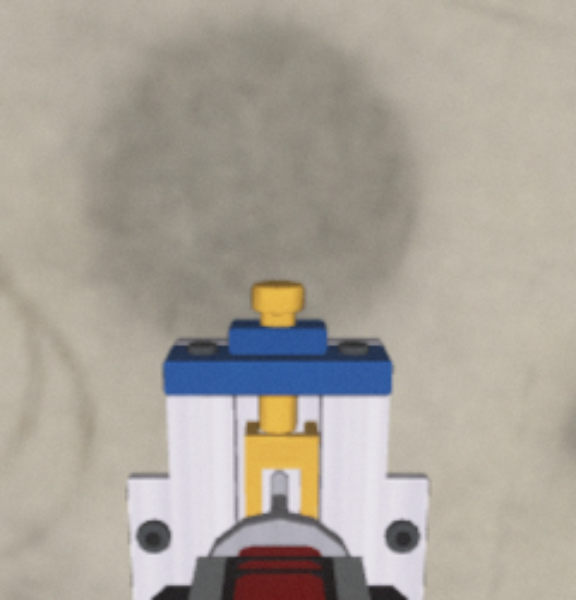

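The toe at (280,475) has come up inside the window and the nut hasn't moved. Lifting out and returning to the fork.

Run:
```python
from rig import bot
from h import *
def toe(d):  # bright toe pixels on the tool's centre line, against the held picture
    s0,d0=pickle.load(open('held.pkl','rb'));t=d0['image'][250:300,306:328]
    r=cv2.matchTemplate(d['image'][225:325,290:344],t,cv2.TM_CCOEFF_NORMED);_,v,_,p=cv2.minMaxLoc(r);return v,np.array(p)-[16,25]
bot.servo_line(W3(-57.2,0,45),speed=60)
q=down(np.pi+.094);g=np.array([546.3,-112.5,95.5])
bot.move_to(g+[0,0,71.5],q);bot.dwell(.25)
s=bot.read_state();d=bot.read_camera("wrist");print('toe shift',toe(d),s['ee_pos'].round(2),s['grip_width'],s['clock'])
pickle.dump((s,d),open("back.pkl","wb"))
a,b=[x[1]['image'][200:420,200:440] for x in (pickle.load(open('held.pkl','rb')),(s,d))]
cv2.imwrite("pics/cmp.png",cv2.resize(np.hstack([a,b]),None,fx=1.6,fy=1.6))
```

```text
toe shift (0.9747742414474487, array([0, 0])) [ 546.29 -111.33  166.81] 14.943083818308107 28.1
```

View pics/cmp.png

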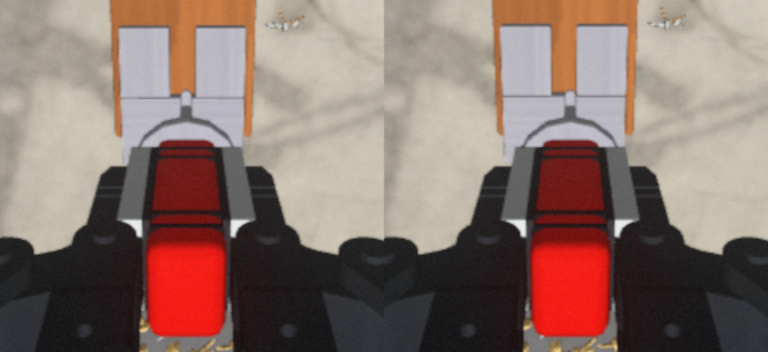

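The pick sits in the jaws as it did before the pull (toe shift 0 px), and the gap is ahead of the shank. Lowering, releasing and checking.

Run:
```python
from rig import bot
from meas import *
q=down(np.pi+.094);g=np.array([546.3,-112.5,95.5])
bot.servo_line(g+[0,0,66],q,speed=40);bot.dwell(.15);print(bot.read_state()['ee_pos'])
h=bot.servo_line(g+[0,0,4],speed=60,until_force=5);print(h,bot.read_state()['ee_pos'])
if not h: h=bot.servo_line(g-[0,0,.7],speed=12,until_force=3)
s=bot.read_state();print(h,s['ee_pos'],s['ft_force'])
if abs(s['ee_pos'][2]-95.5)<2.5:
    bot.move_gripper(45);bot.dwell(.2)
    bot.servo_line(g+[0,0,110],speed=110);bot.dwell(.3)
    s=bot.read_state();d=bot.read_camera("wrist");stand(d,s);print(s['clock'],s['ft_force'].round(2))
    cv2.imwrite("pics/end.png",d["image"])
```

```text
[ 546.33096164 -112.53572509  161.54096573]
False [ 546.49197364 -112.5641684    99.89942347]
True [ 546.40817289 -112.53138036   95.53470674] [-0.85265696  0.91323979  4.87166209]
redtop 895 z 119.2 (array([ 545.1, -112.6]), 21.8, 14.8, 5.38)
plate 2850 z 62.6 (array([ 554.1, -113.1]), 58.9, 49.4, 5.39)
collar 356 z 67.7 (array([ 544.9, -112.6]), 28.2, 23.9, -84.63)
32.2083 [0.1  0.09 0.44]
```

The pick hangs exactly where it started. A quick check that the nut is still in the bay, then I'll hand in.

Run:
```python
from rig import bot
from meas import *
s=bot.read_state();d=bot.read_camera("wrist")
h=cv2.cvtColor(d['image'],cv2.COLOR_BGR2HSV);v,u=np.nonzero(cv2.inRange(h,(15,120,90),(30,255,255)))
Q=onplane(d,np.c_[u,v],20,s)[:,:2]-C0;x,y=Q@UX,Q@UY
k=(abs(y)<14)&(x>-70)&(x<82);print(k.sum(),x[k].min(),x[k].max(),y[k].mean())
if k.sum()>50 and x[k].max()<-38: print(bot.finish_job())
```

```text
659 -69.95183322920079 -41.6042522826429 0.07230318359843209
the job is handed in; nothing more can be done
None
```

The job is handed in at about 32 s: the nut was pulled snug on the stop screw at about 6 N and left in the bay, clear of the lips. The hook was freed and the pick hangs back in its fork where it started; the verdict itself was not shown to me.

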